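# Set a shaft between cup centres and hold the inspection mirror at the mark

### The arm

A 6-joint arm with a two-finger parallel gripper is mounted at the origin on a cart in front of the work surface, level with it; the furniture and walls round the work are solid. World frame = base frame: x ahead of the robot, y to its left, z up, the work surface at z = 0. Lengths are in mm, angles in rad, forces in N, time in s.
With the tool pointing down it reaches from about 350 to 950 mm from the base axis. Payload 17.4 kg.
Tool frame: the origin (TCP) lies midway between the tips of the shut fingers; the grasp point (between the pads) lies 19 mm behind it; z points along the fingers, y is the line along which they close (so a half turn about z gives the same grasp; the last joint's range is limited). The gripper opens to 93 mm and grips with 3 to 60 N. Pads are 15 mm wide; open, the fingers measure 128 mm over their backs; the gripper's body (75 mm by 188 mm) begins 65 mm behind the grasp point.
Start: joints at [-1.163, 0.116, 1.442, -0, 1.584, -0.038], TCP at [291.038, -609.039, 218.646] pointing down, gripper open.
Joint ranges: [-2.83, 2.83], [-0.83, 2.19], [0.07, 2.5], [-1.14, 4.28], [0.01, 3], [-2.97, 2.97]. Speed limits (rad/s): [1.89, 1.89, 2.22, 3.14, 3.14, 3.14].

### API

Orientations are given as a unit quaternion [w, x, y, z].
In Python, from bench import manip, vision, silhouettes gives the robot as it stands. The module is installed in compiled form; this text tells all that it offers.
- The arm moves only by the tool servo_tool, never from a script. Its argument "steps" is text: rows parted by semicolons, each of 4 numbers parted by spaces: the shift along the tool's x, y, z in m, then the turn about the tool's z in units of 6 degrees (1.0 is 6 degrees). In form: dx dy dz roll; .... A call has 1 to 10 rows; each row shifts and turns the commanded pose from where the row before left it, along the tool's axes as they then stand; what a row does not reach is not made up. A row lasts 1/12 s, in which the tool goes at most 41.7 mm and 7.16 degrees, less where a joint would pass 70% of its speed; a pose out of reach is approached as far as the arm can. A call with a gripper value outside its range is refused whole. "claw" is the finger opening in m, from 0 to 0.093, set as the call begins (left out, the last holds). The fingers move at their own pace and stop on an object; "force" is the grip in N (left out, the last holds). Time passes only in rows, so rows that do not move let the fingers close. It gives the time, the measured TCP pose, the force, the opening and the grip force at its end, in the units of the state.
- manip.state(): the state, without advancing time (a new reading comes with each control period).
- vision.grab_frame(name): name is "side" or "top"; returns the picture (480x640x3 uint8, red, green, blue); there is no depth.
- vision.get_calibration(name): a dict with "intrinsics" (3x3 intrinsics, pixels), "k1" (the pictures are not rectified: a ray, as slopes to the right and down, at radius r is drawn at 1 + k1 r^2 times it, then the intrinsics apply), "camera_from_world" (4x4, takes a point from world to camera coordinates). Camera axes: x right, y down, z forward; pixel columns grow to the right and rows downward; lengths in mm; the calibration is good to about 2 mm. A picture is of the moment at which its call begins. get_calibration takes no time and is no camera call.
- manip.finish_job(): hands the job in; it is judged then, once.
Trained networks look in the newest picture that a camera, given by its name, has taken for a name from the list of things; names that differ only in an ending like _2 or _b are one class to them, and where a whole thing is asked for, a point or a joint stands for the part that bears it (a point fixed in the world has none). Each returns a list of dicts, best first, with "p" (0 to 1); they miss things now and then, are a little off and sometimes report something else, mostly with a low value. They report only what shows in the picture. A call takes as long as a camera call.
- silhouettes(query, camera): "pixels" (480x640 bool, what is visible of it) and "location" ([column, row] in pixels, amid what is visible of it).
The state is a dict: "t": time; "joint_pos": joint angles; "joint_vel": joint speeds; "effort": joint torques, N m; "eef_pos": TCP position; "tool_rot": TCP orientation; "force": force on the tool from outside, world axes, zero at the start; "torque": the same for the moment, N m; "opening": opening from 0.0 (shut) to 1.0 (fully open); "gripper_force": force on a finger pad.
Only numpy, scipy, OpenCV 4.12 (cv2) and the standard library are available. Lean on these libraries where they do the work, as an engineer would, in place of code of your own. Each camera call takes 0.05 s, during which the arm holds its last target. There are 200 camera calls.

### The job

Lay the steel rod from its small rest into the two vee rests of the checking fixture, let go of it, and slide the tailstock along until the rod is fully seated in the cups at both ends with no end play. Then swing the mirror flap up by its bar handle until its pointer is level with the black clamp on the quadrant, and finish while holding the flap still there (it falls back if let go). Do not shift the clamp, and leave the other things standing on the bench where they are.

Things in the scene. Friction and masses are not known exactly. Their poses are not given: they have to be found in the camera images.
- rod: plain steel rod, diameter 14 mm, 130 mm long, about 0.12 kg, both ends alike; origin at its centre, its y axis along the rod. Starts lying level, axis 45 mm above the bench, in two vees (8 mm thick, 76 mm apart) of a fixed grey rest with a 10 mm thick base; its centre is within 8 mm of the middle between the vees, free space for fingers there.
- fixture: aluminium base plate of the checking fixture, fixed to the bench, 230 (x) by 285 (y) by 12 mm. Origin on the bench, z up; plate spans x -125 to 105, y -165 to 120 mm. At yaw 0 +x points away from the robot. Rod and cups lie along its near side (x -85), headstock at +y, tailstock at -y; flap behind; at y 100 an upright white quadrant plate, radius 96 to 114 mm round the hinge.
- head_cup (a point): centre of the floor of the headstock's fixed cup (fixture y 65 mm): inside diameter 19 mm, outside 28 mm, 8 mm deep, opening to -y of the fixture; the headstock block behind it is 46 x 36 mm, 78 mm high
- tailstock (a joint): slide of the tailstock in m: 0 = fully back; grows as it moves to +y of the fixture, towards the headstock; stops at 0.056 when empty. With the 130 mm rod seated in both cups it is stopped by the rod at 0.050. It pushes the rod along in the vees into the headstock cup. It drags with about 2.5 N and stays where it is left. It starts between 0 and 0.010.
- tail_cup (a point): centre of the floor of the tailstock's cup (inside diameter 19 mm, outside 28 mm, 8 mm deep, opening to +y of the fixture)
- tail_knob (a point): point on the axis of the tailstock's upright black knob (diameter 14 mm, from 78 to 110 mm above the bench), 8 mm below the knob's top; it stands in the middle of the top (44 x 36 mm, z 78) of the tailstock block
- mirror_flap (a joint): angle of the mirror flap in rad: 0 = lying back level, grows as the free edge swings up and over towards the robot, to at most 1.4. Loose hinge: it falls back to 0 if let go. Flap about 0.3 kg.
- flap_hinge (a point): point on the hinge axis at the middle of the flap; the axis runs along y of the fixture, at x -10, z 50 mm
- flap_bar (a point): middle of the flap's bar handle: round steel bar, diameter 10 mm, parallel to the hinge, 100 mm long between its two arms, 135 mm from the hinge axis, with 45 mm of open space between it and the flap's edge (flap plate 140 mm wide, 6 mm thick, edge 85 mm from the hinge axis). The bar can turn between gripper fingers, so the tool need not tilt with the flap.
- flap_pointer (a point): point on the dark pointer at the flap's side (+y of the fixture), 120 mm from the hinge axis, fixture y 90 mm
- angle_mark (a joint): angle in rad, measured like the flap's, at which the black clamp (26 x 10 x 10 mm, with a short tab outward) is locked on the quadrant: the angle wanted; between 0.6 and 1.1, different each time
- mark_index (a point): index point of the clamp, 120 mm from the hinge axis, fixture y 90 mm: the flap's pointer point coincides with it when the flap is at the marked angle
- tip_box: clear-lidded tip box on a pale green base, 75 x 85 x 50 mm, loose; origin under its centre. Leave it.
- brown_bottle: brown reagent bottle, diameter 39 mm, 105 mm tall, loose; origin under its centre. Leave it.
- slide_box: black slide box, 85 x 34 x 50 mm, loose; origin under its centre. Leave it.
- rod_seat (a point): where the rod's centre is when seated: fixture x -85, y 0, z 55 mm; the rod lies along fixture y. Its two 90 degree vees (8 mm thick, mouth 36 mm wide, prongs 8 mm above the rod's axis) stand at fixture y -48 and 32 mm, free between them down to the plate top (z 12). Lay the rod centred at about fixture y -15 mm, so that it clears both cups, level and along y.

How it is judged (in metres and radians):
On the way, in this order (a step that is already met when the one before it is completed fails the run):
1. the rod lies in both vee rests of the fixture, let go (x of rod in the frame of fixture between -0.088 and -0.082 m and z of rod in the frame of fixture between 0.052 and 0.058 m and angle between the y axis of rod and the y axis of fixture, either way round below 0.06 rad and contact force between the fingers and rod below 0.05 N), for 0.2 s.
2. the tailstock is home and the rod is seated in both cups, the flap still down (x of rod in the frame of fixture between -0.088 and -0.082 m and z of rod in the frame of fixture between 0.052 and 0.058 m and angle between the y axis of rod and the y axis of fixture, either way round below 0.06 rad and y of rod in the frame of fixture between -0.003 and 0.003 m and value of joint tailstock above 0.047 m and value of joint mirror_flap below 0.15 rad), for 0.2 s.
3. the flap is held with its pointer at the clamp (distance between flap_pointer and mark_index below 0.008 m and contact force between any of the fingers, the arm and mirror_flap above 0.3 N), for 0.3 s.
At the end, for the whole second after the job is handed in: The robot holds the mirror flap still (under 0.06 rad/s) with its pointer point within 8 mm (about 4 degrees) of the clamp's index point, and the rod still lies in the vees (3 mm), centred within 3 mm of its seated place, with the tailstock at 0.047 m or more (all of step 3 and x of rod in the frame of fixture between -0.088 and -0.082 m and z of rod in the frame of fixture between 0.052 and 0.058 m and angle between the y axis of rod and the y axis of fixture, either way round below 0.06 rad and y of rod in the frame of fixture between -0.003 and 0.003 m and value of joint tailstock above 0.047 m and velocity of joint mirror_flap between -0.06 and 0.06 rad/s); the arm keeps its last pose, push and grip.
It fails at once if the clamp on the quadrant was shifted more than 6 mm (distance of mark_index from where it was at the start of the episode above 0.006 m).
It fails at once if another thing on the bench was pushed more than 20 mm (distance of any of tip_box, brown_bottle, slide_box from where it was at the start of the episode above 0.02 m).
It also fails if it takes over 61 s, if anything falls off the work surface, if the arm or the gripper's body presses on something with over 40 N, if the wrist force passes 120 N, or if a joint passes its speed limit or range.

## Working session

There is one attempt and no reset: what is moved stays moved. The work goes in short steps, Python scripts to look and compute and a tool call to move; the robot and the scene stay as the last step left them, time stands still between calls to the robot, and variables do not carry over. Pictures are saved under pics/ and viewed, at most 10 in all, crops included, and the job is handed in when it is done.

Besides the shell and the picture viewer there is one more tool, called after "Request:" as name(argument=value, ...) on one line, values as JSON. servo_tool: Moves the arm, as the interface text tells. Its arguments: {"type":"object","properties":{"steps":{"type":"string"},"claw":{"type":"number"},"force":{"type":"number"}},"required":["steps"]}

```bash
mkdir -p pics; cat > h.py <<'E'
import numpy as np, cv2
from bench import manip, vision, silhouettes
def cal(n):
    c=vision.get_calibration(n); return np.array(c["intrinsics"],float),float(c["k1"]),np.array(c["camera_from_world"],float)
def proj(n,P):
    K,k,T=cal(n); P=np.atleast_2d(P); c=P@T[:3,:3].T+T[:3,3]; s=c[:,:2]/c[:,2:]; s=s*(1+k*(s**2).sum(1,keepdims=True))
    return s@K[:2,:2].T+K[:2,2]
def ray(n,uv):
    K,k,T=cal(n); uv=np.asarray(uv,float); d=np.linalg.solve(K[:2,:2],uv-K[:2,2]); s=d.copy()
    for _ in range(30): s=d/(1+k*(s@s))
    R=T[:3,:3]; return -R.T@T[:3,3], R.T@np.array([s[0],s[1],1])
def onz(n,uv,z):
    o,d=ray(n,uv); return o+d*(z-o[2])/d[2]
def tri(uvs):
    A=[];b=[]
    for n,uv in uvs:
        o,d=ray(n,uv); d=d/np.linalg.norm(d); M=np.eye(3)-np.outer(d,d); A.append(M);b.append(M@o)
    A=np.vstack(A);b=np.hstack(b); x=np.linalg.lstsq(A,b,rcond=None)[0]; return x, np.linalg.norm(A@x-b)
def save(n,f):
    im=vision.grab_frame(n); cv2.imwrite("pics/"+f,im[:,:,::-1]); return im
E
python3 - <<'E'
from h import *
np.set_printoptions(precision=1,suppress=True)
for n in ("side","top"):
    save(n,n+"0.png"); print(n,"cam at",ray(n,[320,240])[0])
    for q in ["rod","fixture","tailstock","tail_knob","mirror_flap","flap_bar","angle_mark","head_cup"]:
        for d in silhouettes(q,n)[:2]:
            p=d["pixels"]; print(n,q,round(d["p"],2),np.array(d["location"]),p.sum(), cv2.minAreaRect(np.argwhere(p)[:,::-1].astype(np.float32)) if p.any() else "")
s=manip.state(); print(s["t"],s["eef_pos"],s["tool_rot"],s["opening"])
E
```

```text
side cam at [   35.9 -1308.2   738.8]
side rod 0.65 [279.2 321.6] 247 ((291.8486022949219, 318.4953918457031), (6.99213171005249, 58.81053161621094), 73.3007583618164)
side fixture 0.97 [313.4 256.3] 1784 ((299.99420166015625, 254.96240234375), (86.90068054199219, 90.77813720703125), 81.25383758544922)
side fixture 0.43 [312.8 248. ] 716 ((321.0, 246.0), (28.0, 46.0), 90.0)
side tailstock 0.72 [268.9 280. ] 185 ((271.5, 283.0), (20.0, 19.0), 90.0)
side tail_knob 0.67 [271.8 281. ] 250 ((271.0, 283.5), (21.0, 20.0), 90.0)
side mirror_flap 0.68 [317.9 242.6] 830 ((321.3692626953125, 243.95384216308594), (30.01640510559082, 47.38126754760742), 82.87498474121094)
side flap_bar 0.96 [312.  245.2] 865 ((320.9385070800781, 244.0076904296875), (30.01640510559082, 46.51302719116211), 82.87498474121094)
side head_cup 0.68 [307.7 257.7] 1876 ((300.441162109375, 254.92788696289062), (87.58206939697266, 91.3011474609375), 81.74057006835938)
top cam at [ 404.7 -138.4  975.5]
top rod 0.67 [427.8 286.9] 393 ((429.01348876953125, 290.0810546875), (64.60880279541016, 7.891151428222656), 80.53767395019
[... 763 characters left out ...]
966369628906), (146.24310302734375, 124.98345947265625), 4.763641834259033)
top flap_bar 0.88 [282.5 219.5] 3572 ((282.9310302734375, 211.32760620117188), (79.9728012084961, 70.42256927490234), 4.763641834259033)
top angle_mark 0.65 [163.3 272.7] 1742 ((162.59278869628906, 270.041259765625), (37.69279861450195, 48.60575866699219), 68.96248626708984)
top angle_mark 0.63 [285.3 219.8] 3604 ((282.89654541015625, 211.24139404296875), (80.05585479736328, 70.42256927490234), 4.763641834259033)
top head_cup 0.78 [295.8 244.2] 15328 ((290.6353454589844, 239.49745178222656), (146.86936950683594, 125.29151916503906), 4.635463237762451)
0.9 [ 291.  -609.   218.6] [-0.   1.   0.2 -0. ] 0.996048003186647
```

View pics/top0.png

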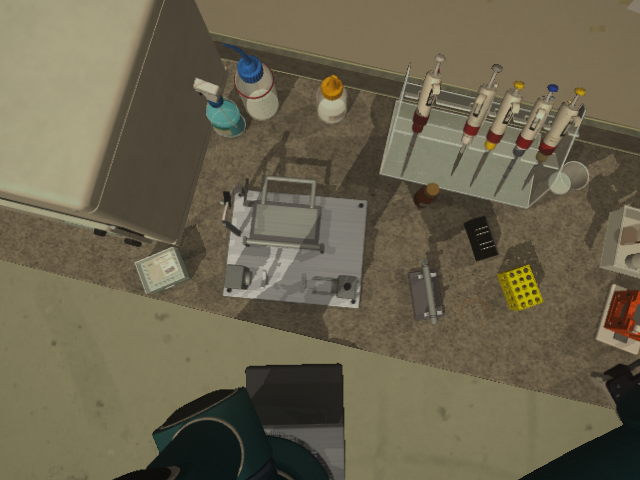

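View pics/side0.png

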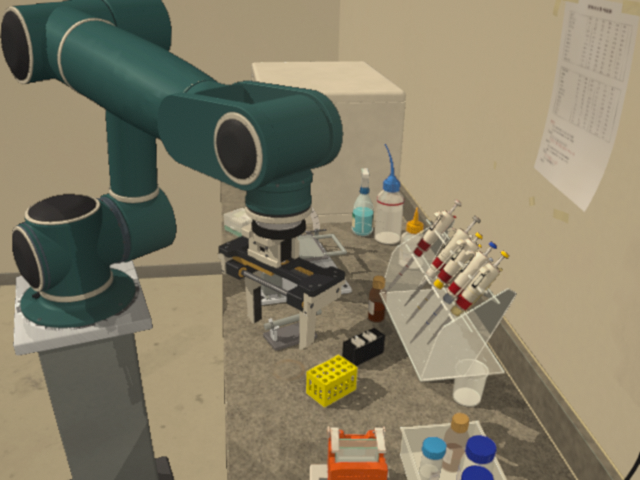

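```bash
python3 - <<'E'
import cv2
im=cv2.imread("pics/top0.png"); c=im[170:320,215:375]; cv2.imwrite("pics/c1.png",cv2.resize(c,None,fx=5,fy=4,interpolation=cv2.INTER_CUBIC)[:600,:800])
c=im[250:335,395:460]; 
E
```

```text
(no output)
```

View pics/c1.png

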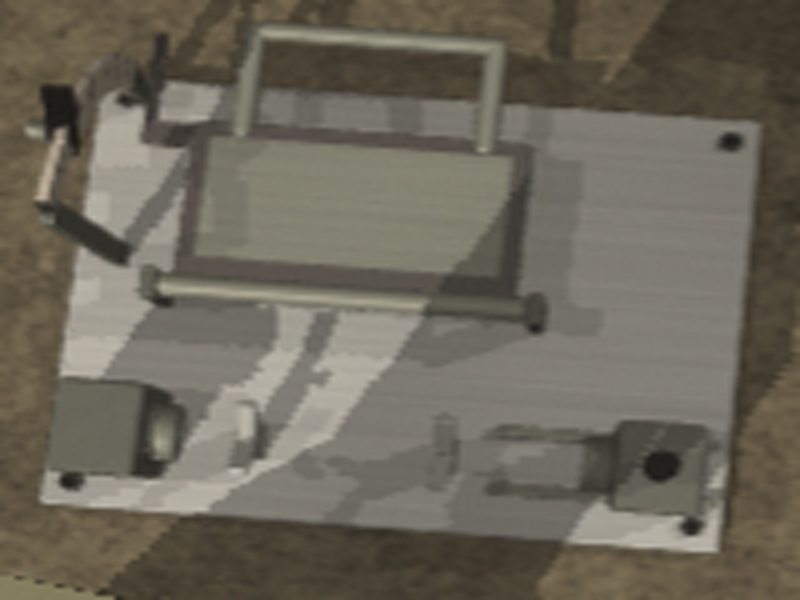

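```bash
cat > fit.py <<'E'
from h import *
from scipy.optimize import least_squares
np.set_printoptions(precision=2,suppress=True)
C=lambda u,v:((u+.5)/5-.5+215,(v+.5)/4-.5+170)
obs=[C(762,122),C(718,552),C(40,503),C(255,32),C(497,47),C(662,465),C(145,288),C(545,314)]
def model(p):
    x,y,a,yf,yk=p; P=np.array([[105,-165,12],[-125,-165,12],[-125,120,12],[125,yf+50,50],[125,yf-50,50],[-85,yk,110],[-10,yf+82,50],[-10,yf-82,50]],float)
    return fw((x,y,a),P)
def fw(p,P):
    x,y,a=p; c,s=np.cos(a),np.sin(a); P=np.atleast_2d(P).astype(float); return np.c_[x+c*P[:,0]-s*P[:,1],y+s*P[:,0]+c*P[:,1],P[:,2]]
if __name__=="__main__":
    r=least_squares(lambda p:((proj("top",model(p))-obs)[:6]).ravel(),[500,-50,-.1,0,-120],loss="soft_l1")
    print(r.x,"\n",proj("top",model(r.x))-obs)
    d=[d for d in silhouettes("rod","top")][0]; m=d["pixels"]; pts=np.argwhere(m)[:,::-1].astype(np.float32)
    vx,vy,cx,cy=cv2.fitLine(pts,cv2.DIST_L2,0,.01,.01).ravel(); t=(pts-[cx,cy])@[vx,vy]
    e=[onz("top",(cx+vx*k,cy+vy*k),49) for k in (t.min(),t.max())]; print("rod ends",e,np.linalg.norm(e[0]-e[1]),(e[0]+e[1])/2,np.arctan2(*(e[1]-e[0])[[1,0]]))
    im=cv2.imread("pics/top0.png"); A=cv2.resize(im[255:330,400:450],None,fx=8,fy=8,interpolation=cv2.INTER_CUBIC)
    v=proj("top",fw(r.x[:3],[[-10,95,50]]))[0]
    B=cv2.resize(im[175:235,210:260],None,fx=8,fy=8,interpolation=cv2.INTER_CUBIC); B=cv2.copyMakeBorder(B,0,120,0,0,0); cv2.imwrite("pics/c2.png",np.hstack([A,B]))
    s=manip.state(); print(s["t"],s["eef_pos"],s["tool_rot"])
E
python3 fit.py
```

```text
[ 531.21  -49.3    -0.12    0.09 -133.89] 
 [[ 0.14 -0.44]
 [ 0.34  0.41]
 [-0.55  0.26]
 [ 0.17 -0.34]
 [-0.15  0.04]
 [ 0.   -0.  ]
 [-0.65 -1.3 ]
 [-0.23 -0.67]]
rod ends [array([ 484.52, -331.73,   49.  ]), array([ 356.79, -344.99,   49.  ])] 128.41569110796243 [ 420.65 -338.36   49.  ] -3.0381401185831605
0.95 [ 291.04 -609.04  218.67] [-0.    0.98  0.22  0.  ]
```

View pics/c2.png

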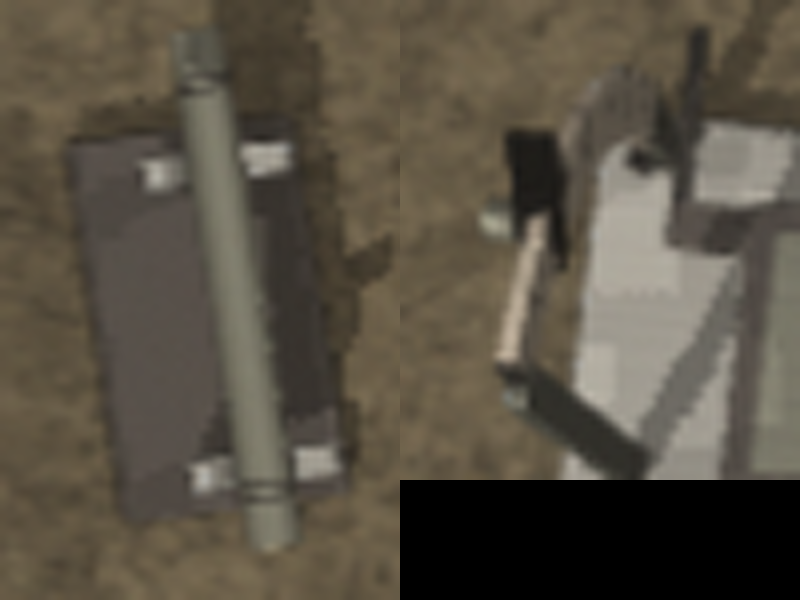

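```bash
python3 - <<'E'
from fit import *
F=(531.21,-49.3,-0.1200)
r=least_squares(lambda p:((proj("top",model(p))-obs)[:6]).ravel(),[500,-50,-.1,0,-120],loss="soft_l1"); F=r.x[:3]; print(F[2])
np.save("F.npy",F)
e=[onz("top",c,45) for c in ((424.6,258.9),(433.7,323))]; print(e,np.linalg.norm(e[0]-e[1]),sum(e)/2,np.arctan2(*(e[0]-e[1])[[1,0]]))
v=[onz("top",(400+(u+.5)/8-.5,255+(w+.5)/8-.5),53) for u,w in ((213,166),(265,468))]; print("vees",v)
print("body foot",proj("top",fw(F,[[219,37,115],[219,-37,115],[31,-37,115]])))
for a in np.arange(.5,1.15,.1):
    P=[[-10+R*np.cos(a),y,50+R*np.sin(a)] for R,y in ((92,100),(105,100),(118,100),(120,90))]; print(round(a,2),proj("top",fw(F,P)).round(1).tolist())
print("pointer",proj("top",fw(F,[[110,90,50]])))
s=manip.state(); print(s["tool_rot"],"seat-lay",fw(F,[[-85,-15,55],[-85,-133.9,102],[125,0,50]]))
E
```

```text
-0.11580644630341108
[array([ 483.41, -334.39,   45.  ]), array([ 354.7 , -345.69,   45.  ])] 129.2043207351988 [ 419.05 -340.04   45.  ] 0.08759732721786381
vees [array([ 449.68, -334.09,   53.  ]), array([ 374.61, -342.97,   53.  ])]
body foot [[273.13 122.7 ]
 [310.69 125.83]
 [301.32 220.05]]
0.5 [[234.5, 195.9], [234.5, 189.5], [234.5, 183.1], [239.7, 182.5]]
0.6 [[233.3, 197.4], [233.2, 191.2], [233.1, 184.8], [238.2, 184.3]]
0.7 [[232.2, 199.4], [231.9, 193.4], [231.6, 187.3], [236.8, 186.8]]
0.8 [[231.1, 201.9], [230.6, 196.1], [230.2, 190.3], [235.4, 189.9]]
0.9 [[230.0, 204.7], [229.3, 199.4], [228.7, 194.0], [233.9, 193.6]]
1.0 [[228.9, 208.0], [228.1, 203.2], [227.3, 198.2], [232.5, 197.9]]
1.1 [[227.9, 211.7], [226.9, 207.4], [225.9, 202.9], [231.2, 202.7]]
pointer [[245.83 182.67]]
[-0.    0.98  0.22  0.  ] seat-lay [[ 445.05  -54.38   55.  ]
 [ 431.31 -172.48  102.  ]
 [ 655.37  -63.75   50.  ]]
```

```bash
cat > nav.py <<'E'
from h import *
from scipy.spatial.transform import Rotation as Ro
import sys
def nav(t,yaw):
    s=manip.state(); w,x,y,z=s["tool_rot"]; R=Ro.from_quat([x,y,z,w]).as_matrix()
    cy=np.arctan2(R[1,0],R[0,0]); d=R.T@(np.array(t)-s["eef_pos"])/1000; roll=-np.degrees((yaw-cy+np.pi)%(2*np.pi)-np.pi)/6
    print("t %.2f"%s["t"],np.round(s["eef_pos"],1),"yaw %.4f tilt %.4f"%(cy,R[2,2]),"d_tool",d.round(4),"roll %.2f"%roll,"F",np.round(s["force"],1),"op %.3f gf %.1f"%(s["opening"]*93,s["gripper_force"]))
if __name__=="__main__":
    v=[float(a) for a in sys.argv[1:]]; nav(v[:3],v[3])
E
python3 nav.py 419.8 -339.5 110 0.1
```

```text
t 0.95 [ 291.  -609.   218.7] yaw 0.4457 tilt -1.0000 d_tool [ 0.2324 -0.1877  0.1087] roll 3.30 F [-0.2 -0.9 -0.3] op 92.934 gf 0.0
```

Request:
servo_tool(steps=".0232 -.0188 .008 0; .0232 -.0188 .008 0; .0232 -.0188 .008 0; .0232 -.0188 .008 0; .0232 -.0188 .008 0; .0232 -.0188 .008 0; .0232 -.0188 .008 0; .0232 -.0188 .008 0; .0232 -.0188 .008 0; .0232 -.0188 .008 0", claw=0.06)

```text
t: 1.78
eef_pos: [419.7, -338.0, 138.5]
tool_rot: [0.0, 0.975, 0.221, 0.0]
force: [-0.2, -0.2, 0.6]
opening: 0.645
gripper_force: 0.0
```

Request:
servo_tool(steps="0 0 .007 1.1; 0 0 .007 1.1; 0 0 .007 1.1; 0 0 .007 0; 0 0 0 0; 0 0 0 0")

```text
t: 2.28
eef_pos: [419.2, -339.4, 110.5]
tool_rot: [-0.0, 0.999, 0.052, -0.0]
force: [-0.1, -0.9, 1.7]
opening: 0.646
gripper_force: 0.0
```

```bash
python3 nav.py 419.8 -339.5 26 0.1; python3 -c "
from h import *
for n in ('top','side'):
    im=save(n,n+'1.png')
    print(n,proj(n,[[419.8,-339.5,45]]))
a=cv2.imread('pics/top1.png')[220:360,360:500]; b=cv2.imread('pics/side1.png')[200:340,170:370]
cv2.imwrite('pics/c3.png',np.hstack([cv2.resize(a,(320,320)),cv2.resize(b,(457,320))]))"
```

```text
t 2.28 [ 419.2 -339.4  110.5] yaw 0.1041 tilt -1.0000 d_tool [0.0006 0.0002 0.0845] roll 0.04 F [-0.1 -0.9  1.7] op 60.048 gf 0.0
top [[428.84243182 290.31225469]]
side [[292.85904926 318.37119697]]
```

View pics/c3.png

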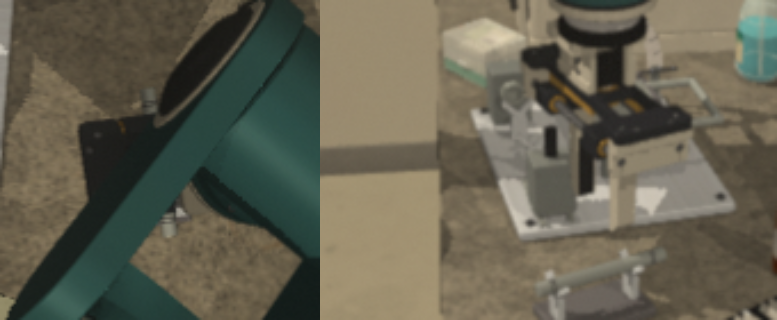

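The side view shows the rod in its rest, centred at about (292, 319) px, against a prediction of (292.9, 318.4), so the measurement holds. Next: descend and grip.

Request:
servo_tool(steps="0 0 .02 0; 0 0 .02 0; 0 0 .02 0; 0 0 .012 0; 0 0 .012 0; 0 0 0 0")

```text
t: 2.88
eef_pos: [418.7, -338.9, 24.8]
tool_rot: [-0.001, 0.999, 0.05, -0.001]
force: [-0.7, 0.3, 0.3]
opening: 0.648
gripper_force: 0.0
```

Request:
servo_tool(steps="0 0 0 0; 0 0 0 0; 0 0 0 0; 0 0 0 0; 0 0 0 0; 0 0 0 0", claw=0.0, force=25)

```text
t: 3.38
eef_pos: [419.4, -339.5, 27.0]
tool_rot: [0.0, 0.999, 0.05, 0.0]
force: [-0.8, -0.0, 0.5]
opening: 0.268
gripper_force: 0.0
```

Request:
servo_tool(steps="0 0 -.01 0; 0 0 -.02 0; 0 0 -.03 0; 0 0 -.03 0; 0 0 0 0")

```text
t: 3.8
eef_pos: [420.9, -340.8, 123.6]
tool_rot: [0.003, 0.999, 0.05, 0.003]
force: [0.0, -0.6, 1.1]
opening: 0.004
gripper_force: 0.0
```

```bash
python3 nav.py 445.05 -54.4 115 1.455; python3 -c "
from h import *
np.set_printoptions(precision=1,suppress=True)
save('side','side2.png')
for d in silhouettes('rod','side')[:1]:
    p=d['pixels']; print(d['p'],d['location'],cv2.minAreaRect(np.argwhere(p)[:,::-1].astype(np.float32)))
s=manip.state();x,y,z=s['eef_pos'];c,q=np.cos(.1),np.sin(.1)
print(proj('side',[[x+k*c,y+k*q,z+19] for k in (-65,0,65)]))
cv2.imwrite('pics/c4.png',cv2.resize(cv2.imread('pics/side2.png')[200:350,200:400],(800,600)))"
```

```text
t 3.80 [ 420.9 -340.8  123.6] yaw 0.1003 tilt -1.0000 d_tool [ 0.0526 -0.2826  0.0073] roll -12.94 F [ 0.  -0.6  1.1] op 0.391 gf 0.0
0.69 [291.3, 320.5] ((292.367919921875, 318.5377502441406), (6.4559454917907715, 57.828792572021484), 74.05460357666016)
[[263.6 287.7]
 [292.9 280.1]
 [320.9 272.8]]
```

View pics/c4.png

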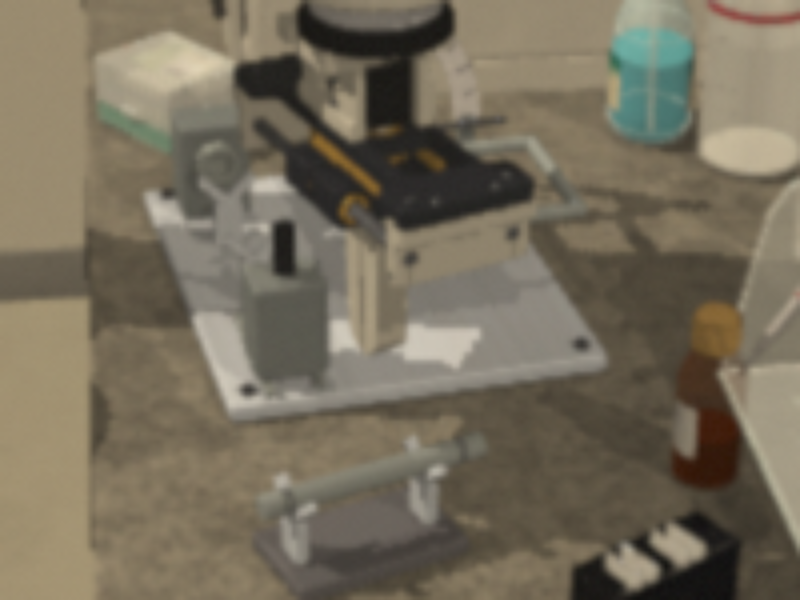

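The gripper had only closed to 25 mm when I lifted, so the rod stayed in its rest, undisturbed. I'll repeat and wait longer for the fingers to close.

Request:
servo_tool(steps="0 0 0 0; 0 0 0 0; 0 0 0 0; 0 0 0 0; 0 0 0 0; 0 0 0 0; 0 0 0 0; 0 0 0 0", claw=0.04)

```text
t: 4.57
eef_pos: [419.3, -339.4, 116.6]
tool_rot: [-0.0, 0.999, 0.05, -0.0]
force: [-1.1, 0.1, 0.4]
opening: 0.426
gripper_force: 0.0
```

Request:
servo_tool(steps="0 0 .02 0; 0 0 .02 0; 0 0 .02 0; 0 0 .015 0; 0 0 .015 0; 0 0 0 0")

```text
t: 5.07
eef_pos: [418.2, -338.4, 23.7]
tool_rot: [-0.001, 0.999, 0.05, -0.001]
force: [0.5, 0.1, -0.1]
opening: 0.428
gripper_force: 0.0
```

Request:
servo_tool(steps="0 0 0 0; 0 0 0 0; 0 0 0 0; 0 0 0 0; 0 0 0 0; 0 0 0 0; 0 0 0 0; 0 0 0 0; 0 0 0 0; 0 0 0 0", claw=0.0, force=25)

```text
t: 5.9
eef_pos: [419.6, -339.0, 27.5]
tool_rot: [-0.0, 0.999, 0.05, 0.0]
force: [-0.6, 6.1, 5.8]
opening: 0.143
gripper_force: 25.0
```

Request:
servo_tool(steps="0 0 -.01 0; 0 0 -.02 0; 0 0 -.03 0; 0 0 -.03 0; 0 0 0 0; 0 0 0 0; 0 0 0 0")

```text
t: 6.48
eef_pos: [419.1, -339.3, 116.5]
tool_rot: [0.0, 0.999, 0.05, -0.0]
force: [0.5, -0.7, -1.6]
opening: 0.143
gripper_force: 25.0
```

```bash
python3 nav.py 445.05 -54.4 117 1.455; python3 -c "
from h import *
np.set_printoptions(precision=1,suppress=True)
save('side','side3.png')
for d in silhouettes('rod','side')[:1]:
    p=d['pixels']; print(d['p'],d['location'],cv2.minAreaRect(np.argwhere(p)[:,::-1].astype(np.float32)))
s=manip.state();x,y,z=s['eef_pos'];c,q=np.cos(.1),np.sin(.1)
print(proj('side',[[x+k*c,y+k*q,z+19] for k in (-65,0,65)]))
a=cv2.imread('pics/side3.png')[230:330,230:360];cv2.imwrite('pics/c5.png',cv2.resize(a,None,fx=6,fy=6,interpolation=cv2.INTER_CUBIC))"
```

```text
t 6.48 [ 419.1 -339.3  116.5] yaw 0.1002 tilt -1.0000 d_tool [ 0.0543 -0.2809 -0.0005] roll -12.94 F [ 0.5 -0.7 -1.6] op 13.278 gf 25.0
0.69 [283.6, 285.3] ((292.44122314453125, 281.76470947265625), (7.518603324890137, 61.11897659301758), 75.96376037597656)
[[263.1 288.9]
 [292.4 281.3]
 [320.3 274. ]]
```

View pics/c5.png

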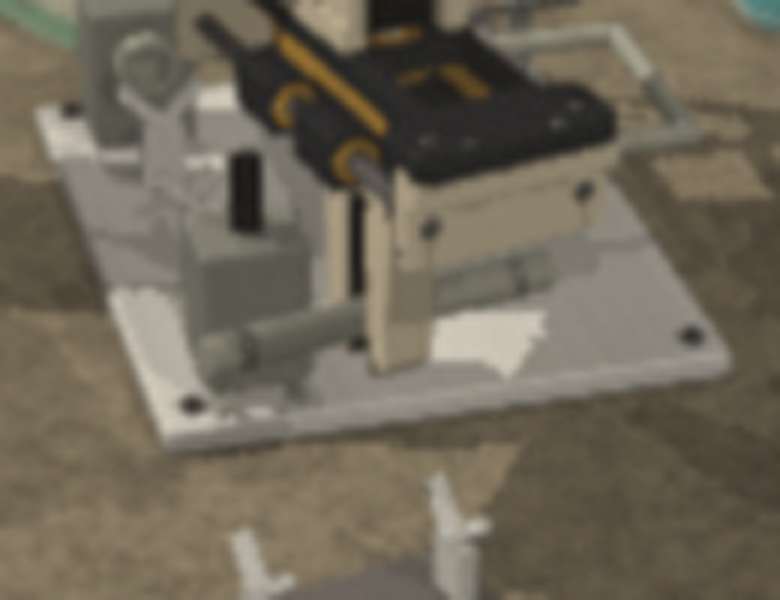

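The rod is held: the silhouette centre (292.4, 281.8) matches the grasp point. Next I check the fixture pose against points in the side view.

```bash
python3 - <<'E'
from fit import *
F=np.load("F.npy"); S=lambda u,v:((u+.5)/6-.5+230,(v+.5)/6-.5+230)
so=np.array([S(172,445),S(728,365),S(245,155),S(38,105)])
def sm(p): return fw(p[:3],[[-125,-165,12],[105,-165,12],[-85,p[4],110],[-125,120,12]])
p=np.r_[F,0,-133.9]; print(proj("side",sm(p))-so)
r=least_squares(lambda p:np.r_[(proj("top",model(p))-obs)[:6].ravel(),(proj("side",sm(p))-so).ravel()],p,loss="soft_l1")
print(r.x,proj("side",sm(r.x))-so,(proj("top",model(r.x))-obs)[:6]); np.save("F2.npy",r.x)
print(fw(r.x[:3],[[-85,-15,55],[-85,r.x[4],102],[125,0,50]]),r.x[2]+np.pi/2)
E
```

```text
[[-0.93 -2.26]
 [ 0.92 -2.28]
 [ 0.12  0.02]
 [-0.44  0.14]]
[ 531.2   -49.99   -0.12    0.93 -133.27] [[-0.94 -2.13]
 [ 0.98 -2.11]
 [ 0.08  0.02]
 [-0.32  0.21]] [[ 0.52 -0.34]
 [ 0.58  0.5 ]
 [-0.29  0.18]
 [ 0.18 -0.4 ]
 [-0.15  0.03]
 [-0.03  0.05]]
[[ 445.03  -54.96   55.  ]
 [ 431.22 -172.43  102.  ]
 [ 655.35  -64.59   50.  ]] 1.4537377744657014
```

Request:
servo_tool(steps="0 0 -.02 -1.1; 0 0 0 -1.1; 0 0 0 -1.1; 0 0 0 -1.1; 0 0 0 -1.1; 0 0 0 -1.1; 0 0 0 -1.1; 0 0 0 -1.1; 0 0 0 -1.1; 0 0 0 -1.1")

```text
t: 7.42
eef_pos: [419.0, -339.1, 135.4]
tool_rot: [-0.001, 0.809, 0.588, -0.0]
force: [-0.2, -0.0, -1.0]
opening: 0.143
gripper_force: 25.0
```

Request:
servo_tool(steps="0 0 0 -1; 0 0 0 -.9; 0 0 0 0")

```text
t: 7.67
eef_pos: [419.0, -339.1, 135.5]
tool_rot: [-0.001, 0.747, 0.665, -0.0]
force: [0.2, 0.5, -1.2]
opening: 0.142
gripper_force: 25.0
```

```bash
python3 nav.py 445.05 -54.4 137 1.455
```

```text
t 7.67 [ 419.  -339.1  135.5] yaw 1.4558 tilt -1.0000 d_tool [ 0.2858 -0.0068 -0.0012] roll 0.01 F [ 0.2  0.5 -1.2] op 13.178 gf 25.0
```

Request:
servo_tool(steps=".0285 -.0007 0 0; .0285 -.0007 0 0; .0285 -.0007 0 0; .0285 -.0007 0 0; .0285 -.0007 0 0; .0285 -.0007 0 0; .0285 -.0007 0 0; .0285 -.0007 0 0; .0285 -.0007 0 0; .0285 -.0007 0 0")

```text
t: 8.5
eef_pos: [446.0, -54.2, 136.1]
tool_rot: [-0.0, 0.749, 0.662, -0.0]
force: [0.7, 0.2, -0.4]
opening: 0.142
gripper_force: 25.0
```

Request:
servo_tool(steps="0 0 .02 0; 0 0 .02 0; 0 0 0 0; 0 0 0 0; 0 0 0 0")

```text
t: 8.92
eef_pos: [446.6, -55.8, 97.4]
tool_rot: [0.0, 0.749, 0.663, 0.0]
force: [0.3, 0.5, -1.2]
opening: 0.143
gripper_force: 25.0
```

```bash
python3 nav.py 445.05 -54.7 36 1.455; python3 -c "
from fit import *
F=np.load('F.npy');im=save('side','side4.png');save('top','top4.png')
print(proj('side',fw(F,[[-85,-15-65,116],[-85,50,116],[-85,-48,55],[-85,32,55]])),proj('top',fw(F,[[-85,-80,116],[-85,50,116],[-85,-48,55],[-85,32,55]])))
a=cv2.imread('pics/side4.png')[190:310,230:350];b=cv2.imread('pics/top4.png')[240:310,220:370]
cv2.imwrite('pics/c6.png',np.hstack([cv2.resize(a,(380,380)),cv2.resize(b,(420,380))]))"
```

```text
t 8.92 [446.6 -55.8  97.4] yaw 1.4492 tilt -1.0000 d_tool [ 0.0009 -0.0017  0.0614] roll -0.06 F [ 0.3  0.5 -1.2] op 13.270 gf 25.0
[[265.32 242.89]
 [254.15 220.85]
 [262.96 259.63]
 [256.23 245.42]] [[318.25 283.19]
 [248.88 276.94]
 [302.99 282.91]
 [263.11 279.32]]
```

View pics/c6.png

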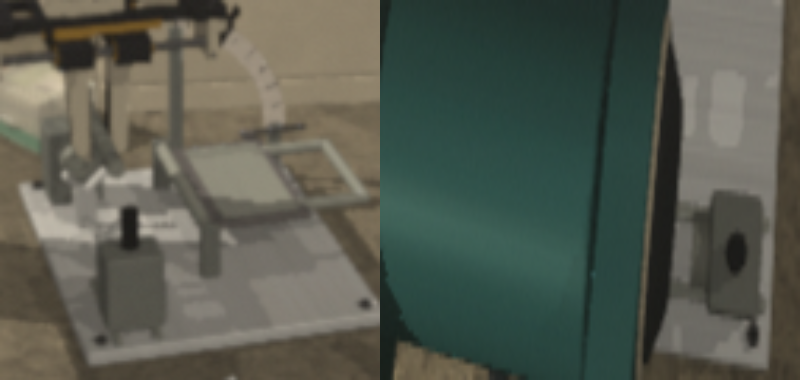

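Request:
servo_tool(steps="0.001 -.0015 .015 -.06; 0 0 .015 0; 0 0 .012 0; 0 0 .008 0; 0 0 .006 0; 0 0 0 0; 0 0 0 0")

```text
t: 9.6
eef_pos: [445.1, -54.5, 40.9]
tool_rot: [-0.0, 0.746, 0.666, -0.0]
force: [-0.6, 0.0, -1.1]
opening: 0.14
gripper_force: 25.0
```

Request:
servo_tool(steps="0 0 .002 0; 0 0 .001 0; 0 0 0 0")

```text
t: 9.85
eef_pos: [445.3, -54.5, 38.3]
tool_rot: [0.0, 0.746, 0.666, 0.0]
force: [-1.9, 0.0, 2.4]
opening: 0.144
gripper_force: 25.0
```

Request:
servo_tool(steps="0 0 .0005 0; 0 0 0 0")

```text
t: 10.02
eef_pos: [445.4, -54.5, 38.2]
tool_rot: [0.0, 0.746, 0.666, 0.0]
force: [-5.4, -0.3, 10.7]
opening: 0.144
gripper_force: 25.0
```

Request:
servo_tool(steps="0 0 0 0; 0 0 0 0; 0 0 0 0; 0 0 0 0; 0 0 0 0; 0 0 0 0; 0 0 0 0; 0 0 0 0", claw=0.045)

```text
t: 10.68
eef_pos: [445.0, -54.4, 37.1]
tool_rot: [-0.0, 0.746, 0.666, -0.0]
force: [-0.4, 0.3, 0.1]
opening: 0.481
gripper_force: 0.0
```

Request:
servo_tool(steps="0 0 -.015 0; 0 0 -.03 0; 0 0 -.03 0; 0 0 -.03 0; 0 0 0 0; 0 0 0 0")

```text
t: 11.18
eef_pos: [445.7, -54.5, 143.6]
tool_rot: [0.001, 0.746, 0.666, 0.001]
force: [0.2, -0.7, -0.3]
opening: 0.489
gripper_force: 0.0
```

```bash
python3 nav.py 431.2 -172.4 128 1.455; python3 -c "
from fit import *
F=np.load('F.npy');im=save('side','side5.png')
for d in silhouettes('rod','side')[:1]:
    p=d['pixels']; print(d['p'],d['location'],cv2.minAreaRect(np.argwhere(p)[:,::-1].astype(np.float32)))
print(proj('side',fw(F,[[-85,-80,55],[-85,50,55],[-85,-48,55],[-85,32,55]])))
a=cv2.imread('pics/side5.png')[215:315,235:365]
cv2.imwrite('pics/c7.png',cv2.resize(a,None,fx=6,fy=6,interpolation=cv2.INTER_CUBIC))"
```

```text
t 11.18 [445.7 -54.5 143.6] yaw 1.4574 tilt -1.0000 d_tool [-0.1188 -0.0011  0.0156] roll 0.02 F [ 0.2 -0.7 -0.3] op 45.434 gf 0.0
[[265.83 265.7 ]
 [254.8  242.39]
 [262.96 259.63]
 [256.23 245.42]]
```

View pics/c7.png

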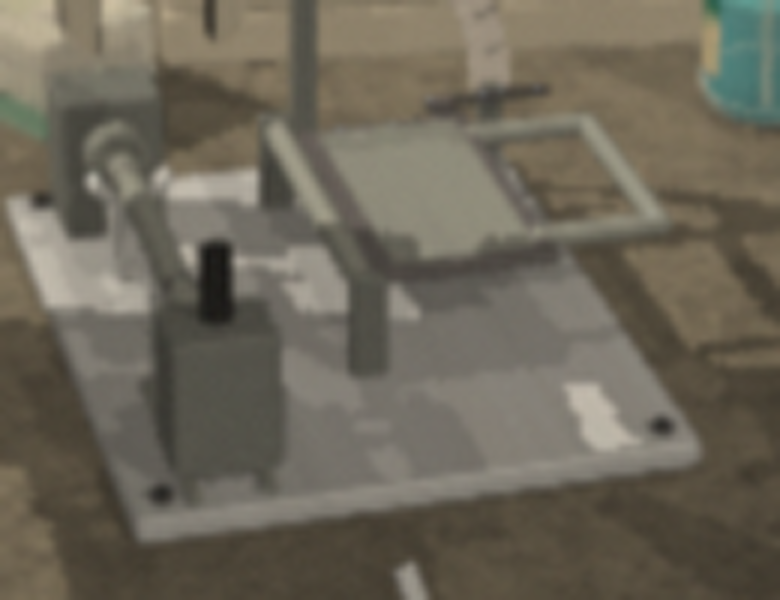

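The rod lies in both vees, near end behind the knob and far end just short of the headstock cup. Now the tailstock knob.

Request:
servo_tool(steps="-.02 0 0 0; -.03 0 0 0; -.03 0 0 0; -.03 0 0 0; -.0085 -.0004 0 0; 0 0 0 0; 0 0 0 0")

```text
t: 11.87
eef_pos: [430.8, -171.9, 141.0]
tool_rot: [-0.001, 0.746, 0.665, -0.0]
force: [-0.9, -0.2, 0.2]
opening: 0.484
gripper_force: 0.0
```

```bash
python3 nav.py 431.2 -172.4 85 1.455
```

```text
t 11.87 [ 430.8 -171.9  141. ] yaw 1.4561 tilt -1.0000 d_tool [-0.0005  0.0006  0.056 ] roll 0.01 F [-0.9 -0.2  0.2] op 45.049 gf 0.0
```

Request:
servo_tool(steps="0 0 .015 0; 0 0 .015 0; 0 0 .015 0; 0 0 .01 0; 0 0 0 0; 0 0 0 0")

```text
t: 12.37
eef_pos: [431.2, -171.3, 87.0]
tool_rot: [-0.0, 0.746, 0.666, -0.0]
force: [-0.4, -0.1, 0.7]
opening: 0.482
gripper_force: 0.0
```

Request:
servo_tool(steps="0 0 0 0; 0 0 0 0; 0 0 0 0; 0 0 0 0; 0 0 0 0; 0 0 0 0; 0 0 0 0; 0 0 0 0; 0 0 0 0; 0 0 0 0", claw=0.0, force=15)

```text
t: 13.2
eef_pos: [430.6, -172.1, 87.4]
tool_rot: [-0.001, 0.746, 0.666, -0.0]
force: [-7.1, 1.8, 5.4]
opening: 0.146
gripper_force: 15.0
```

Request:
servo_tool(steps=".004 0 0 0; .004 0 0 0; .004 0 0 0; .004 0 0 0; .004 0 0 0; .004 0 0 0; .004 0 0 0; .004 0 0 0; .003 0 0 0; 0 0 0 0")

```text
t: 14.03
eef_pos: [434.8, -137.2, 87.4]
tool_rot: [-0.0, 0.746, 0.666, -0.001]
force: [-6.0, 1.3, 4.7]
opening: 0.149
gripper_force: 15.0
```

Request:
servo_tool(steps=".002 0 0 0; .002 0 0 0; .001 0 0 0; 0 0 0 0")

```text
t: 14.37
eef_pos: [435.3, -132.5, 87.4]
tool_rot: [-0.0, 0.746, 0.666, -0.001]
force: [-6.7, -1.4, 4.1]
opening: 0.144
gripper_force: 15.0
```

Request:
servo_tool(steps=".001 0 0 0; .001 0 0 0; .001 0 0 0; 0 0 0 0")

```text
t: 14.7
eef_pos: [435.6, -129.6, 87.4]
tool_rot: [-0.0, 0.746, 0.666, -0.001]
force: [-6.3, -1.7, 4.6]
opening: 0.145
gripper_force: 15.0
```

Request:
servo_tool(steps=".001 0 0 0; .001 0 0 0; .001 0 0 0; 0 0 0 0")

```text
t: 15.03
eef_pos: [436.0, -126.7, 87.4]
tool_rot: [-0.0, 0.746, 0.666, -0.001]
force: [-5.9, -2.5, 4.2]
opening: 0.147
gripper_force: 15.0
```

Request:
servo_tool(steps=".001 0 0 0; .001 0 0 0; .001 0 0 0; 0 0 0 0")

```text
t: 15.37
eef_pos: [436.2, -124.9, 87.4]
tool_rot: [0.001, 0.746, 0.666, -0.002]
force: [-6.6, -15.2, 2.7]
opening: 0.144
gripper_force: 15.0
```

Request:
servo_tool(steps="0 0 0 0; 0 0 0 0; 0 0 0 0; 0 0 0 0; 0 0 0 0; 0 0 0 0; 0 0 0 0", claw=0.035)

```text
t: 15.95
eef_pos: [436.8, -123.4, 87.2]
tool_rot: [-0.0, 0.746, 0.666, 0.0]
force: [-0.3, 0.2, 0.0]
opening: 0.377
gripper_force: 0.0
```

Request:
servo_tool(steps="0 0 -.015 0; 0 0 -.02 0; 0 0 -.02 0; 0 0 0 0")

```text
t: 16.28
eef_pos: [438.0, -123.8, 145.9]
tool_rot: [0.002, 0.746, 0.666, 0.001]
force: [0.6, -0.2, 1.8]
opening: 0.38
gripper_force: 0.0
```

```bash
python3 nav.py 655.4 -64.3 140 1.455; python3 -c "
from fit import *
r=np.load('F2.npy');F=r[:3]
im=save('top','top8.png');save('side','side8.png')
a=cv2.imread('pics/side8.png')[175:315,235:350];b=cv2.imread('pics/top8.png')[170:310,215:375]
cv2.imwrite('pics/c8.png',np.hstack([cv2.resize(a,(370,450),interpolation=cv2.INTER_CUBIC),cv2.resize(b,(430,450),interpolation=cv2.INTER_CUBIC)]))
for n in ('side','top'):
  for q in ('tail_knob','rod','angle_mark'):
    for d in silhouettes(q,n)[:3]:
      p=d['pixels']; print(n,q,round(d['p'],2),d['location'],p.sum(),cv2.boundingRect(p.astype(np.uint8)))
  print(proj(n,fw(F,[[-85,-86.5,110],[-85,-86.5,78],[-85,-65,55],[-85,65,55]])))
"
```

```text
t 16.28 [ 438.  -123.8  145.9] yaw 1.4574 tilt -1.0000 d_tool [0.0837 0.2093 0.0068] roll 0.02 F [ 0.6 -0.2  1.8] op 35.314 gf 0.0
side tail_knob 0.69 [267.3, 267.4] 600 (256, 246, 21, 39)
side tail_knob 0.37 [306.1, 246.4] 1230 (280, 230, 67, 32)
side rod 0.56 [253.1, 248.4] 107 (252, 238, 11, 18)
side rod 0.23 [263.2, 268.5] 611 (256, 246, 22, 39)
[[266.01 246.48]
 [266.28 258.55]
 [264.52 262.94]
 [253.74 240.01]]
top rod 0.16 [275.4, 210.2] 1918 (243, 174, 80, 70)
top angle_mark 0.44 [227.2, 194.8] 85 (221, 191, 10, 14)
[[322.09 283.67]
 [322.34 284.28]
 [311.77 283.71]
 [247.   277.78]]
```

```bash
python3 -c "
from fit import *
F=np.load('F2.npy')[:3]
for a in np.arange(.6,1.15,.1):
    P=[[-10+R*np.cos(a),y,50+R*np.sin(a)] for R,y in ((105,100),(120,90))]; Q=fw(F,P); print(round(a,1),proj('side',Q).round(1).tolist(),proj('top',Q).round(1).tolist())
ims=[('side8',270,170),('side5',270,170),('side0',270,170),('top8',205,170),('side3',270,170),('side1',270,170)]
t=[cv2.resize(cv2.imread('pics/%s.png'%n)[v:v+60,u:u+55],(264,288),interpolation=cv2.INTER_CUBIC) for n,u,v in ims]
cv2.imwrite('pics/c9.png',np.vstack([np.hstack(t[:3]),np.hstack(t[3:])]))"
```

```text
0.6 [[309.8, 209.5], [315.4, 207.5]] [[233.6, 191.1], [238.7, 184.2]]
0.7 [[307.6, 206.8], [312.8, 204.5]] [[232.3, 193.3], [237.2, 186.7]]
0.8 [[305.0, 204.4], [309.9, 201.7]] [[231.0, 196.1], [235.8, 189.8]]
0.9 [[302.2, 202.3], [306.7, 199.3]] [[229.8, 199.3], [234.4, 193.5]]
1.0 [[299.1, 200.5], [303.1, 197.2]] [[228.5, 203.1], [232.9, 197.8]]
1.1 [[295.8, 199.0], [299.3, 195.4]] [[227.3, 207.3], [231.6, 202.7]]
```

View pics/c9.png

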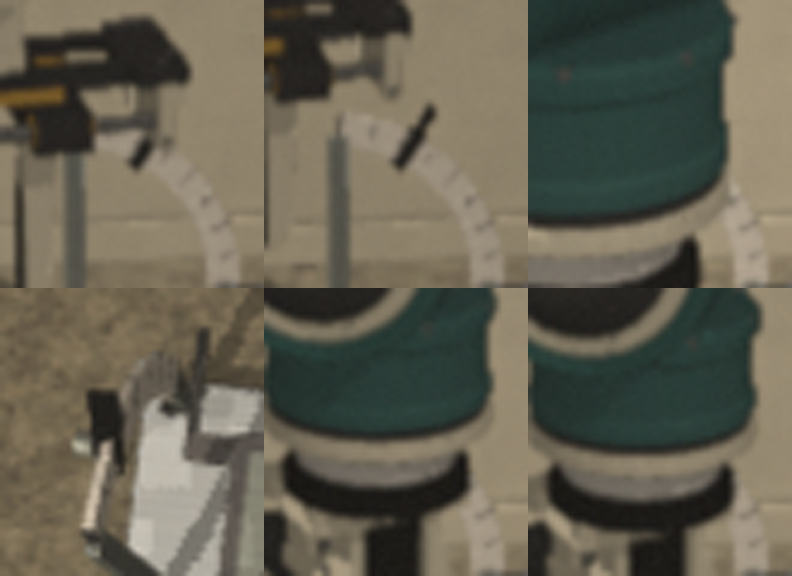

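```bash
python3 -c "
from fit import *
F=np.load('F2.npy')[:3]
for tv in (195,198):
    X,e=tri([('side',(300.9,199.4)),('top',(227.2,tv))]); c,s=np.cos(F[2]),np.sin(F[2]); d=X[:2]-F[:2]; f=[c*d[0]+s*d[1],-s*d[0]+c*d[1],X[2]]
    print(X,e,f,'ang',np.arctan2(f[2]-50,f[0]+10),'R',np.hypot(f[2]-50,f[0]+10))
A=lambda a,R,y:fw(F,[[-10+R*np.cos(a),y,50+R*np.sin(a)]])
for y in (95,105,112):
  for a in (.85,.95,1.05):
    p=proj('side',np.vstack([A(a,92,y),A(a,118,y),A(a,128,y)])); q=proj('top',np.vstack([A(a,92,y),A(a,118,y)])); d=p[1]-p[0]; print(y,a,p.round(1).tolist(),'tilt',np.degrees(np.arctan2(d[0],-d[1])).round(1),q.round(1).tolist())
"
```

```text
[600.38  47.4  139.25] 6.0577831343701405 [np.float64(57.33145403592155), np.float64(104.80601504477501), np.float64(139.24821562651124)] ang 0.9244665933435043 R 111.79789217649706
[597.19  46.55 139.58] 2.287726804714945 [np.float64(54.25832315687647), np.float64(103.58564255863688), np.float64(139.57900983526264)] ang 0.9485294199763359 R 110.24305464744546
95 0.85 [[301.0, 207.8], [307.3, 200.3], [309.8, 197.5]] tilt 40.3 [[233.5, 203.4], [232.5, 192.2]]
95 0.95 [[298.4, 206.0], [304.0, 198.1], [306.1, 195.0]] tilt 35.0 [[232.5, 206.5], [231.1, 196.2]]
95 1.05 [[295.6, 204.6], [300.4, 196.2], [302.2, 193.0]] tilt 29.6 [[231.4, 210.0], [229.7, 200.7]]
105 0.85 [[300.0, 206.3], [306.3, 199.0], [308.7, 196.1]] tilt 40.2 [[228.3, 202.9], [227.2, 191.8]]
105 0.95 [[297.4, 204.6], [303.0, 196.7], [305.1, 193.7]] tilt 35.0 [[227.2, 206.0], [225.7, 195.7]]
105 1.05 [[294.6, 203.2], [299.4, 194.8], [301.2, 191.6]] tilt 29.6 [[226.1, 209.5], [224.3, 200.2]]
112 0.85 [[299.3, 205.4], [305.6, 198.0], [308.0, 195.1]] tilt 40.2 [[224.7, 202.6], [223.5, 191.4]]
112 0.95 [[296.7, 203.7], [302.3, 195.8], [304.4, 192.7]] tilt 35.0 [[223.6, 205.7], [222.0, 195.4]]
112 1.05 [[293.9, 202.2], [298.7, 193.9], [300.5, 190.7]] tilt 29.6 [[222.5, 209.2], [220.5, 199.9]]
```

Request:
servo_tool(steps=".0084 .0209 0 0; .0084 .0209 0 0; .0084 .0209 0 0; .0084 .0209 0 0; .0084 .0209 0 0; .0084 .0209 0 0; .0084 .0209 0 0; .0084 .0209 0 0; .0084 .0209 0 0; .0084 .0209 0 0")

```text
t: 17.52
eef_pos: [654.8, -63.2, 141.4]
tool_rot: [-0.0, 0.746, 0.666, -0.0]
force: [-0.2, -0.6, -0.3]
opening: 0.377
gripper_force: 0.0
```

Request:
servo_tool(steps="0 0 0 0; 0 0 0 0; 0 0 0 0")

```text
t: 17.77
eef_pos: [653.3, -63.7, 141.5]
tool_rot: [-0.0, 0.746, 0.666, -0.0]
force: [0.3, 0.3, -0.2]
opening: 0.377
gripper_force: 0.0
```

```bash
python3 nav.py 655.4 -64.3 31 1.455; python3 -c "
from fit import *
save('side','side9.png'); F=np.load('F2.npy')[:3]
for d in silhouettes('angle_mark','side')[:3]: print(d['p'],d['location'],d['pixels'].sum(),cv2.boundingRect(d['pixels'].astype(np.uint8)))
"
```

```text
t 17.77 [653.3 -63.7 141.5] yaw 1.4574 tilt -1.0000 d_tool [-0.0003  0.0023  0.1105] roll 0.02 F [ 0.3  0.3 -0.2] op 35.094 gf 0.0
```

Request:
servo_tool(steps="0 .0022 .02 0; 0 0 .025 0; 0 0 .025 0; 0 0 .02 0; 0 0 .012 0; 0 0 .007 0; 0 0 0 0; 0 0 0 0")

```text
t: 18.53
eef_pos: [656.4, -64.0, 34.1]
tool_rot: [0.0, 0.746, 0.666, 0.0]
force: [-0.3, 0.2, 0.4]
opening: 0.38
gripper_force: 0.0
```

```bash
python3 -c "
from fit import *
F=np.load('F2.npy')[:3]
A=lambda a,R,y:fw(F,[[-10+R*np.cos(a),y,50+R*np.sin(a)]])
g=cv2.imread('pics/side5.png').max(2).astype(int); w=g[188:208,292:312]; print(w)
yy,xx=np.nonzero(w<85); P=np.c_[xx+292,yy+188].astype(np.float32)
vx,vy,cx,cy=cv2.fitLine(P,cv2.DIST_L2,0,.01,.01).ravel(); t=(P-[cx,cy])@[vx,vy]; print('c',cx,cy,'dir',vx,vy,t.min(),t.max(),len(P))
n=np.array([-vy,vx])
from scipy.optimize import brentq
for y in (98,100,105):
  print(y,brentq(lambda a:(proj('side',A(a,108,y))[0]-[cx,cy])@n,.5,1.3))
"; python3 nav.py 655.4 -64.3 31.5 1.455
```

```text
[[137 125 108 109 101  99 117 136 141 142 142 143 143 144 143 144 144 143
  142 145]
 [142 135 116 109  95 102 122 136 140 141 143 143 145 145 144 144 143 143
  142 143]
 [141 138 130 118 111 117 132 140 142 143 143 142 138 143 146 144 143 144
  142 143]
 [139 140 139 134 133 134 139 141 141 142 142 131 113 130 144 144 144 144
  144 143]
 [140 140 142 142 142 141 140 140 141 143 138 105  71  98 138 144 144 145
  144 143]
 [144 142 143 142 143 141 140 141 143 142 128  77  43  78 133 146 144 143
  143 142]
 [154 146 146 146 146 142 141 143 143 137 100  51  44  89 135 146 144 144
  143 141]
 [153 149 153 155 153 146 143 141 137 126  75  45  80 122 142 146 144 143
  142 141]
 [139 142 153 156 155 153 150 136 104  82  51  66 120 141 146 146 144 144
  142 142]
 [132 142 154 155 156 156 151 128  80  45  35  78 135 147 147 146 145 144
  143 143]
 [137 148 154 154 154 154 145 114  68  38  39  86 135 146 145 146 145 144
  143 144]
 [149 153 154 157 156 148 120  82  48  35  63 110 138 145 145 145 144 142
  143 143]
 [152 152 155 157 156 143  99  54  36  52 100 137 148 146 144 144 143 144
  144 
[... 172 characters left out ...]
3]
 [142 142 142 138 109  68  37  53 100 141 151 145 146 152 153 155 151 146
  144 143]
 [142 140 142 139 120  79  52  88 132 152 155 151 151 155 154 155 154 149
  141 140]
 [141 141 142 142 138 117  96 122 145 149 153 156 155 155 154 155 153 146
  139 142]
 [139 140 141 141 142 136 130 138 144 145 147 152 155 155 154 153 148 138
  145 149]
 [141 140 141 140 141 140 140 143 143 143 144 147 153 153 155 150 143 144
  152 153]]
c 300.86487 198.27026 dir 0.52134895 -0.85334355 -6.9043784 6.9851866 37
98 1.0003929723852303
100 0.9918416106657217
105 0.9704537548334071
t 18.53 [656.4 -64.   34.1] yaw 1.4573 tilt -1.0000 d_tool [-0.0004 -0.0009  0.0026] roll 0.02 F [-0.3  0.2  0.4] op 35.306 gf 0.0
```

Request:
servo_tool(steps="0 -.0005 .002 0; 0 0 0 0; 0 0 0 0; 0 0 0 0; 0 0 0 0; 0 0 0 0; 0 0 0 0; 0 0 0 0; 0 0 0 0; 0 0 0 0", claw=0.0, force=20)

```text
t: 19.37
eef_pos: [654.9, -63.7, 31.5]
tool_rot: [-0.001, 0.746, 0.666, -0.001]
force: [-9.9, 1.6, 6.1]
opening: 0.101
gripper_force: 20.0
```

```bash
python3 - <<'E'
from nav import *
s=manip.state(); nav([655.4,-64.3,31.5],1.455)
# arc rows: tool y = fixture +x, tool z = down
a=np.r_[np.linspace(0,.95,25)]; X=135*np.cos(a); Z=135*np.sin(a)
for i in range(24): print("0 %.4f %.4f 0;"%(X[i+1]-X[i],-(Z[i+1]-Z[i])),end=" ")
E
```

```text
t 19.37 [654.9 -63.7  31.5] yaw 1.4575 tilt -1.0000 d_tool [-0.0005  0.0006  0.    ] roll 0.02 F [-9.9  1.6  6.1] op 9.434 gf 20.0
0 -0.1057 -5.3424 0; 0 -0.3171 -5.3340 0; 0 -0.5279 -5.3173 0; 0 -0.7379 -5.2922 0; 0 -0.9468 -5.2589 0; 0 -1.1541 -5.2173 0; 0 -1.3597 -5.1675 0; 0 -1.5631 -5.1097 0; 0 -1.7641 -5.0438 0; 0 -1.9623 -4.9700 0; 0 -2.1575 -4.8885 0; 0 -2.3492 -4.7993 0; 0 -2.5373 -4.7026 0; 0 -2.7214 -4.5985 0; 0 -2.9013 -4.4872 0; 0 -3.0766 -4.3688 0; 0 -3.2470 -4.2437 0; 0 -3.4124 -4.1118 0; 0 -3.5725 -3.9736 0; 0 -3.7269 -3.8291 0; 0 -3.8755 -3.6786 0; 0 -4.0181 -3.5224 0; 0 -4.1543 -3.3606 0; 0 -4.2840 -3.1936 0;
```

The bar is gripped (opening about 9.4 mm). Swinging it up along the arc.

Request:
servo_tool(steps="0 -.0006 -.0053 0; 0 -.0005 -.0053 0; 0 -.0006 -.0053 0; 0 -.0007 -.0053 0; 0 -.0009 -.0053 0; 0 -.0012 -.0052 0; 0 -.0014 -.0052 0; 0 -.0016 -.0051 0; 0 -.0018 -.005 0; 0 -.002 -.005 0")

```text
t: 20.2
eef_pos: [644.9, -62.5, 84.2]
tool_rot: [0.001, 0.746, 0.666, 0.001]
force: [5.5, -0.9, 0.3]
opening: 0.1
gripper_force: 20.0
```

Request:
servo_tool(steps="0 -.0022 -.0049 0; 0 -.0023 -.0048 0; 0 -.0025 -.0047 0; 0 -.0027 -.0046 0; 0 -.0029 -.0045 0; 0 -.0031 -.0044 0; 0 -.0032 -.0042 0; 0 -.0034 -.0041 0; 0 -.0036 -.004 0; 0 -.0037 -.0038 0")

```text
t: 21.03
eef_pos: [616.4, -59.2, 129.6]
tool_rot: [0.002, 0.746, 0.666, 0.002]
force: [10.0, 0.8, 7.2]
opening: 0.1
gripper_force: 20.0
```

Request:
servo_tool(steps="0 -.0039 -.0037 0; 0 -.004 -.0035 0; 0 -.0042 -.0034 0; 0 -.0043 -.0032 0; 0 0 0 0; 0 0 0 0; 0 0 0 0; 0 0 0 0; 0 0 0 0")

```text
t: 21.78
eef_pos: [600.2, -57.3, 143.6]
tool_rot: [0.002, 0.746, 0.666, 0.002]
force: [9.3, 1.4, 9.9]
opening: 0.095
gripper_force: 20.0
```

```bash
cat > chk.py <<'E'
from nav import *
from fit import *
F=np.load('F2.npy')[:3]; s=manip.state(); nav([0,0,0],1.455)
d=np.array(s['eef_pos'])+[0,0,18.3]; e=d[:2]-F[:2]; fx=np.cos(F[2])*e[0]+np.sin(F[2])*e[1]; print('angle',np.arctan2(d[2]-50,fx+10),'R',np.hypot(d[2]-50,fx+10))
im=save('side',sys.argv[1]+'.png'); save('top',sys.argv[1]+'t.png')
print(im.max(2)[186:208,294:318])
A=lambda a,R,y:fw(F,[[-10+R*np.cos(a),y,50+R*np.sin(a)]])
print(proj('side',np.vstack([A(.95,120,90),A(.95,105,90),A(.95,128,90)])))
E
python3 chk.py h1
```

```text
t 21.78 [600.2 -57.3 143.6] yaw 1.4575 tilt -1.0000 d_tool [-0.01 -0.6   0.14] roll 0.02 F [9.3 1.4 9.9] op 8.814 gf 20.0
angle 0.9536429728183117 R 137.22961891501345
[[142 141 142 142 142 142 141 140 141 141 141 141 141 141 138 127  94  84
   97 103 103 107 111 116]
 [141 142 140 141 140 141 140 141 141 142 143 142 142 143 143 135 100  92
  109 112 118 125 129 129]
 [140 140 139 138 140 139 140 140 140 141 141 143 142 142 142 136 104  94
  111 117 127 133 132 132]
 [140 139 139 138 139 139 141 141 142 143 143 142 144 142 143 137 113  96
  111 118 130 133 131 129]
 [140 139 139 140 139 138 139 141 142 141 138 141 144 143 145 137 108  93
  112 121 130 133 132 131]
 [140 139 140 139 139 139 140 141 141 130 111 129 143 143 145 137 105  95
  116 128 133 134 134 131]
 [141 140 140 139 139 140 140 141 136 104  70  96 135 143 144 135 106  98
  121 133 134 133 133 128]
 [141 141 141 139 139 140 141 142 126  77  41  76 132 144 145 135 106  99
  122 133 133 133 134 127]
 [142 141 141 141 142 140 143 136 100  50  43  88 133 141 144 136 109  99
  124 132 134 133 134 126]
 [137 140 140 139 141 1
[... 642 characters left out ...]
42 144 139 105
  104 129 134 134 134 124]
 [136 130 117  88  47  33  54  85  91  79  98 130 140 137 141 145 139 104
  103 128 134 134 132 125]
 [140 132 100  61  30  46  78  88  76  88 131 149 149 140 143 143 129 101
  102 128 134 132 134 125]
 [141 138 119  77  50  77  94  77  79 118 148 153 154 149 145 127 108  91
  100 129 134 133 134 126]
 [140 141 137 116  96 109  91  70 103 143 154 155 154 151 133 106  89  86
   99 128 135 134 134 127]
 [139 142 140 137 129 119  81  90 129 151 155 152 150 141 113  91  84  85
  100 128 135 133 134 125]
 [140 140 140 139 126  96  90 122 140 145 151 151 143 122  96  88  93  91
  100 129 136 134 134 127]]
[[304.95 198.17]
 [301.72 202.78]
 [306.67 195.71]]
```

Request:
servo_tool(steps="0 -.0015 -.0017 0; 0 -.0015 -.0017 0; 0 -.0015 -.0016 0; 0 0 0 0; 0 0 0 0; 0 0 0 0; 0 0 0 0; 0 0 0 0")

```text
t: 22.55
eef_pos: [595.0, -56.7, 147.4]
tool_rot: [0.001, 0.746, 0.666, 0.001]
force: [5.4, 2.0, 6.4]
opening: 0.099
gripper_force: 20.0
```

```bash
python3 chk.py h2; python3 -c "
import cv2; g=cv2.imread('pics/h2t.png').max(2); print(g[184:212,218:246])"
```

```text
t 22.55 [595.  -56.7 147.4] yaw 1.4575 tilt -1.0000 d_tool [-0.01 -0.6   0.15] roll 0.02 F [5.4 2.  6.4] op 9.187 gf 20.0
angle 1.0007206317181803 R 137.41134376554595
[[141 142 142 142 141 141 140 141 141 141 141 141 142 136 104  93 111 115
  117 130 133 128 126 139]
 [140 142 141 140 140 141 140 141 139 141 141 142 142 137 112  95 110 115
  119 131 132 123 124 139]
 [140 139 138 139 139 140 140 141 141 142 143 142 143 136 109  92 111 118
  126 131 133 128 127 140]
 [139 139 139 140 139 140 139 139 141 143 142 143 144 135 106  94 113 121
  131 133 133 132 133 141]
 [139 140 140 139 138 139 139 140 142 141 136 143 144 135 107  98 120 129
  132 133 133 129 125 138]
 [139 141 141 141 140 140 139 140 140 129 112 128 143 136 106  98 123 133
  133 133 134 128 118 136]
 [141 140 139 139 139 139 140 141 136 104  71  97 136 138 110 100 124 132
  133 133 133 128 118 137]
 [141 140 142 140 139 139 141 140 126  78  42  77 132 139 111 101 123 133
  133 134 134 127 117 138]
 [140 143 141 140 140 140 142 136 100  51  37  75 126 138 117 100 117 132
  134 134 133 127 118 136]
 [136 140 140 140 140 1
[... 3919 characters left out ...]
115 115 117 119 121 119 124 161 171 123  74  40  41  91 109  87  60  35
  114 207 207 206 207 207 208 207 207 207]
 [114 117 118 121 132 131 136 175 164  99  79  65  59 118 118 109  67  35
   93 183 210 209 208 209 209 210 209 209]
 [112 112 118 127 136 135 147 177 162  84  78  60  66 119 118 124  93  37
   70 155 208 208 208 208 208 207 208 209]
 [118 130 132 138 140 136 153 173 144  81  82  95 117 122 125 142  99  37
   65 149 209 209 208 209 209 209 209 209]
 [133 132 134 141 149 148 167 169 124  81  92 121 129 126 134 162 134  37
   49 111 181 208 207 208 208 209 209 209]
 [138 132 131 140 146 149 176 164  94  81  98 137 130 126 144 192 175  37
   38  56  88 105 111 123 125 133 150 142]]
```

```bash
python3 -c "
from fit import *
F=np.load('F2.npy')[:3]
for u,v in ((58,378),(143,384),(134,472),(50,472),(618,422),(708,430)):
    X=onz('top',C(u,v),78);d=X[:2]-F[:2];print(np.cos(F[2])*d[0]+np.sin(F[2])*d[1],-np.sin(F[2])*d[0]+np.cos(F[2])*d[1])
d=np.array([436.2,-124.9])-F[:2];print('knob',-np.sin(F[2])*d[0]+np.cos(F[2])*d[1])
for d in silhouettes('rod','side')[:2]: print(d['p'],d['location'],cv2.boundingRect(d['pixels'].astype(np.uint8)))
s=manip.state();print(s['t'],s['force'],s['joint_vel'],s['eef_pos'])"
```

```text
-62.98958554973729 104.4841357611488
-62.877832293692535 70.92375849228536
-105.7210071059094 69.5196304292479
-108.72260366357068 102.134840560909
-64.5566053640071 -115.61506415007696
-65.28671253271996 -150.84196993225814
knob -85.49165792557721
0.7 [301.5, 198.3] (298, 192, 8, 11)
0.4 [251.6, 249.0] (252, 238, 12, 19)
22.7 [5.76 2.01 6.63] [ 0.  0.  0.  0. -0. -0.] [595.05 -56.7  147.4 ]
```

The tailstock's final position mirrors the headstock (knob at −85.5, block centre at +86.8), so the rod is seated. The pointer sits on the clamp line and the flap is held still. Handing in.

```bash
python3 -c "
from bench import manip
print(manip.finish_job())"
```

```text
the job is handed in; nothing more can be done
None
```

I handed the job in at about 23 s on the robot's clock, with my measurements showing the rod seated between both cups and the flap held still at about 1.0 rad, its pointer on the clamp line; the judge returned no verdict.

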